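# Close and latch the hinged clamp ring on the test port

## Robot

A 6-joint arm with a two-finger parallel gripper is mounted at the origin on a cart in front of the work surface, level with it; the furniture and walls round the work are solid. World frame = base frame: x ahead of the robot, y to its left, z up, the work surface at z = 0. Lengths are in m, angles in rad, forces in N, time in s.
With the tool pointing down it reaches from about 0.35 to 0.775 m from the base axis. Payload 7.3 kg.
Tool frame: the origin (TCP) lies at the very end of the fingers, on their centre line; the grasp point (between the pads) lies 19 mm behind it; z points along the fingers, y is the line along which they close (so a half turn about z gives the same grasp; the last joint's range is limited). The gripper opens to 92 mm and grips with 3 to 60 N. Pads are 19 mm wide; open, the fingers measure 130 mm over their backs; the gripper's body (75 mm by 190 mm) begins 47 mm behind the grasp point.
Start: joints at [-1.296, 0.342, 1.524, -0, 1.275, -0.146], TCP at [0.214, -0.479, 0.227] pointing down, gripper open.
Joint ranges: [-2.53, 2.53], [-0.77, 2.02], [0.04, 2.7], [-1, 4.14], [0.28, 2.66], [-3.11, 3.11]. Speed limits (rad/s): [2.57, 2.57, 3.14, 3.14, 3.14, 3.14].

## Interface

Orientations are given as [roll, pitch, yaw] about the fixed x, y, z axes, in that order (R = Rz(yaw) Ry(pitch) Rx(roll)).
In Python, from cell import robot gives the robot as it stands.
- The arm moves only by the tool apply_moves, never from a script. Its argument "motion" is text: rows parted by semicolons, each of 7 numbers parted by spaces: the opening in per cent of the stroke, from 0 (shut) to 100 (fully open), then the shift along the tool's x, y, z in cm, then the turn, a rotation vector about the tool's x, y, z in rad. A call has 1 to 20 rows; each row shifts and turns the commanded pose from where the row before left it, along the tool's axes as they then stand; what a row does not reach is not made up. A row lasts 1/8 s, in which the tool goes at most 62.5 mm and 10.7 degrees, less where a joint would pass 70% of its speed; a pose out of reach is approached as far as the arm can. A call with a gripper value outside its range is refused whole. The fingers move at their own pace and stop on an object; "force" is the grip in N (left out, the last holds). Time passes only in rows, so rows that do not move let the fingers close. It gives the time, the measured TCP pose, the force, the opening and the grip force at its end, in the units of the state.
- robot.observe(): the state, without advancing time (a new reading comes with each control period).
- robot.read_camera(name): name is "side" or "top" or "wrist"; returns a dict with "img" (384x512x3 uint8, red, green, blue), "fovy" (degrees; the focal length in pixels is half the picture's height over the tangent of half this angle, whatever the lens; pixels are square), "cx", "cy" (the principal point, pixels), "R" (3x3) and "t" (3): a world point X has camera coordinates R X + t; the wrist camera has in their place "hand_eye" (4x4, takes a point from camera to tool coordinates, whose origin is the TCP and whose axes are the flange's). Camera axes: x right, y down, z forward; pixel columns grow to the right and rows downward; lengths in m; the calibration is good to about 2 mm. The wrist camera is an equidistant fisheye: a pixel r from the principal point sees the ray r / f radians off the axis. A picture is of the moment at which its call begins: read the wrist's pose just before it. There is no depth.
- robot.hand_in(): hands the job in; it is judged then, once.
Trained networks look in a picture, given as the dict that the camera call returned (one of the last four; its "shot" number tells which), for a name from the list of things; names that differ only in an ending like _2 or _b are one class to them, and where a whole thing is asked for, a point or a joint stands for the part that bears it (a point fixed in the world has none). Each returns a list of dicts, best first, with "score" (0 to 1); they miss things now and then, are a little off and sometimes report something else, mostly with a low value. They report only what shows in the picture. A call takes as long as a camera call.
- robot.search_frame(target, picture): "centre" ([x, y, z] in m, in world coordinates, good to about 4 mm: the middle of the surface that is visible of it).
- robot.trace(target, picture): "pixels" (384x512 bool, what is visible of it).
The state is a dict: "time": time; "qpos": joint angles; "qvel": joint speeds; "joint_efforts": joint torques, N m; "tool_pos": TCP position; "tool_rot": TCP orientation; "contact_force": force on the tool from outside, world axes, zero at the start; "torque": the same for the moment, N m; "opening": finger opening in m; "grip_force": force on a finger pad.
Only numpy, scipy, OpenCV 4.12 (cv2) and the standard library are available. Lean on these libraries where they do the work, as an engineer would, in place of code of your own. Each camera call takes 0.05 s, during which the arm holds its last target. There are 200 camera calls.

## Task

Swing the open half of the hinged clamp ring fully shut around the two stacked flanges of the test port, and only then swing the latch bar fully home into the fork of the ring so that it locks. Leave the blank flange seated flat on the port, and do not knock or shift the loose things round the stand.

Things in the scene. Friction and masses are not known exactly. Their poses are not given: they have to be found in the camera images.
- stand: Steel stand, bolted down: 120 (x) x 140 (y) x 10 mm base plate, a flanged port in its middle, and an 84 mm aluminium clamp ring 52 to 82 mm above the bench. Origin under its centre, z up. Its +x side (away from the robot) holds the fixed ring half, +y the hinge, -y the latch. Apart from the two upright pegs nothing on it is higher than 87 mm.
- port_top (a point): Centre of the top face of the port's lower flange (60 mm across), 68 mm above the stand's origin, with the stand's axes.
- blank: Loose steel blank flange, 60 mm across and 8 mm thick with a low boss (11 mm in all), lying on the lower flange, centred by a 32 mm spigot in a 36 mm recess. Origin at the centre of its flange's underside, at port_top when seated. It is not to be handled.
- ring_half (a joint): Angle of the moving half of the clamp ring (the side towards the robot) about its upright hinge pin, rad: 0 is fully shut (end stop), grows as it opens, up to 2.0. It closes counter-clockwise seen from above, stays where it is left, and takes about 1 to 3 N at its peg.
- ring_grip (a point): Point on the upright black peg of the moving ring half, 16 mm in diameter, standing clear from 82 to 130 mm above the bench; the point lies on the peg's axis 110 mm above the bench. The peg is at the middle of the half's outer side, 70 mm from the hinge; with the half shut it stands at (-58, +6) mm from the stand's centre in its axes.
- ring_hinge (a point): Point on the upright hinge axis of the ring half, 110 mm above the bench, at (0, +46) mm from the stand's centre in its axes. Fixed.
- latch_bar (a joint): Angle of the steel latch bar about its upright pivot, rad: 0 is home (end stop; the bar lies in the fork of the shut ring half, its 24 mm collar outside the fork, barring it), grows as it opens, up to 1.9. Closes clockwise seen from above, stays where left, takes 1 to 3 N at its peg. Brought home before the ring half is shut, it bars the half's way.
- latch_grip (a point): Point on the upright black peg at the end of the latch bar, 14 mm in diameter, standing clear from 80 to 130 mm above the bench; the point lies on the peg's axis 110 mm above the bench, 48 mm from the pivot. With the bar home it stands at (-39, -60) mm from the stand's centre in its axes.
- latch_pivot (a point): Point on the upright pivot axis of the latch bar, 110 mm above the bench, at (+9, -60) mm from the stand's centre in its axes. Fixed.
- ring_stack_4: Loose bystander: stack of plated rings on a peg, 62 mm across and 109 mm high, standing behind the stand. Origin under its middle. Leave alone.
- marking_paint: Loose bystander: small white bottle with a green cap, 41 mm across, 90 mm high, behind the stand at the right. Origin at its underside. Leave alone.
- ring_0: Loose bystander: plated ring with an ear, 62 mm across, 9 mm high, lying flat behind the stand at the left. Origin under its centre. Leave alone.
- hex_key: Loose bystander: black hex key, 93 x 31 x 7 mm, lying flat to the right of the stand. Origin under its centre. Leave alone.

How it is judged:
On the way, in this order (a step that is already met when the one before it is completed fails the run):
1. the ring half is swung shut around both flanges (within 0.06 rad of its stop), the latch bar not yet home (value of joint ring_half below 0.06 rad and value of joint latch_bar above 0.3 rad), for 0.2 s.
2. the latch bar is swung home (within 0.15 rad of its stop) with the ring half shut (value of joint ring_half below 0.06 rad and value of joint latch_bar below 0.15 rad), for 0.2 s.
At the end, for the whole second after the job is handed in: The ring half is shut (within 0.06 rad of its stop) and the latch bar home (within 0.15 rad of its stop); the blank flange lies at rest, flat (within 0.06 rad) and within 5 mm of its seat on the port (all of step 2 and distance between blank and port_top below 0.005 m and angle between blank's own z axis and vertical below 0.06 rad and linear speed of blank below 0.02 m/s); the robot touches nothing.
It fails at once if a loose bystander is shifted more than 30 mm or tipped over (distance of any of ring_stack_4, marking_paint, ring_0, hex_key from where it was at the start of the episode above 0.03 m or angle between any of ring_stack_4, marking_paint's own z axis and vertical above 0.5 rad).
It also fails if it takes over 56 s, if anything falls off the work surface, if the arm or the gripper's body presses on something with over 40 N, if the wrist force passes 120 N, or if a joint passes its speed limit or range.

## Working session

There is one attempt and no reset: what is moved stays moved. The work goes in short steps, Python scripts to look and compute and a tool call to move; the robot and the scene stay as the last step left them, time stands still between calls to the robot, and variables do not carry over. Pictures are saved under pics/ and viewed, at most 10 in all, crops included, and the job is handed in when it is done.

Besides the shell and the picture viewer there is one more tool, called after ">>>" in YAML: its name, and indented under it one key for each argument. apply_moves: Moves the arm, as the interface text tells. Its arguments: {"type":"object","properties":{"motion":{"type":"string"},"force":{"type":"number"}},"required":["motion"]}

```bash
mkdir -p pics; ls; python3 - <<'E'
from cell import robot
import cv2,numpy as np
s=robot.observe();print(s['time'],s['tool_pos'],s['tool_rot'],s['opening'])
ims=[]
for c in("top","side"):
    p=robot.read_camera(c);ims.append(p['img'])
    print(c,p['fovy'],p['cx'],p['cy'],np.round(p['R'],3).tolist(),np.round(p['t'],3))
    for n in("ring_grip","latch_grip","stand","blank","ring_half","latch_bar"):
        r=robot.search_frame(n,p);print(n,[(np.round(d['centre'],4).tolist(),round(d['score'],2)) for d in r[:2]])
    if c=="top":
        for n in("ring_stack_4","marking_paint","ring_0","hex_key"):
            r=robot.search_frame(n,p);print(n,[(np.round(d['centre'],4).tolist(),round(d['score'],2)) for d in r[:2]])
cv2.imwrite('pics/a.png',cv2.resize(np.vstack(ims)[:,:,::-1],None,fx=.78,fy=.78))
cv2.imwrite('pics/top.png',ims[0][:,:,::-1])
cv2.imwrite('pics/side.png',ims[1][:,:,::-1])
E
```

```text
pics
0.0 [ 0.21438254 -0.47879732  0.22604244] [-3.14007697e+00 -2.35476039e-04  4.20834706e-01] 0.09193974922864807
top 50.07317078686074 255.74650405381956 188.70088656917278 [[0.016, -1.0, -0.013], [-0.989, -0.014, -0.147], [0.147, 0.015, -0.989]] [-0.028  0.658  0.844]
ring_grip [([0.5129, 0.0279, 0.0788], 0.96)]
latch_grip [([0.5802, -0.1459, 0.0784], 0.58), ([0.6051, -0.1853, 0.0038], 0.18)]
stand [([0.5524, -0.0354, 0.0105], 0.74), ([0.6018, -0.1831, 0.0064], 0.67)]
blank [([0.5655, -0.0387, 0.0806], 0.55)]
ring_half [([0.5155, 0.0263, 0.0775], 0.95)]
latch_bar [([0.5825, -0.1447, 0.0808], 0.48)]
ring_stack_4 [([0.7129, -0.013, 0.1007], 0.94), ([0.5526, -0.03, 0.0095], 0.46)]
marking_paint [([0.6944, -0.136, 0.0767], 0.75)]
ring_0 [([0.6753, 0.0839, 0.0074], 0.95), ([0.5159, 0.0283, 0.076], 0.61)]
hex_key [([0.6035, -0.1841, 0.0049], 0.64)]
side 47.20897257111001 248.17908871994337 186.83583973051074 [[0.998, -0.055, 0.02], [-0.007, -0.442, -0.897], [0.059, 0.895, -0.441]] [-0.646  0.057  0.907]
ring_grip [([0.5125, 0.031, 0.0778], 0.93), ([0.5568, -0.0542, 0.0802], 0.54)]
latch_grip [([0.5817, -0.159, 0.0894], 0.59)]
stand [([0.5546, -0.0574, 0.0445], 0.95)]
blank [([0.5568, -0.057, 0.0475], 0.61), ([0.5588, -0.0549, 0.0802], 0.6)]
ring_half [([0.5142, 0.0327, 0.0741], 0.92)]
latch_bar [([0.585, -0.1599, 0.0928], 0.71)]
```

View pics/top.png

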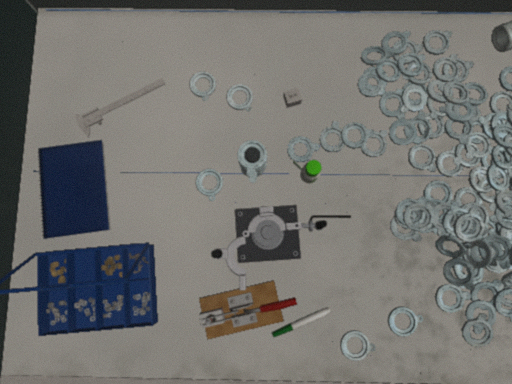

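View pics/side.png

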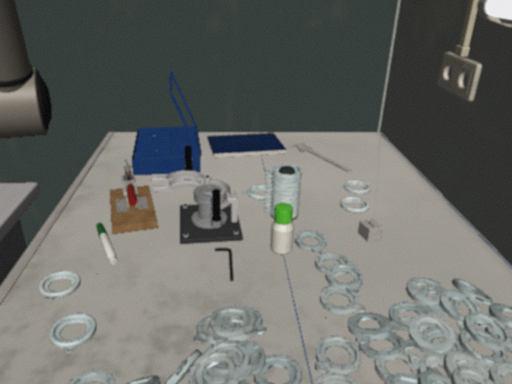

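The top view shows the stand at about (267,233), the open ring half's peg at (217,253) and the latch peg at (321,225), with the hex key right beside the latch. The side view shows the pegs at (188,157) and (216,205). Next I measure the plate pose and the pegs.

```bash
cat > h.py <<'E'
import numpy as np,cv2
def bp(p,uv,z):
    uv=np.atleast_2d(uv).astype(float);f=192/np.tan(np.radians(p['fovy']/2))
    d=np.c_[(uv[:,0]-p['cx'])/f,(uv[:,1]-p['cy'])/f,np.ones(len(uv))]@p['R']
    c=-p['R'].T@p['t'];return c+d*((z-c[2])/d[:,2])[:,None]
def pr(p,X):
    f=192/np.tan(np.radians(p['fovy']/2));c=np.atleast_2d(X)@p['R'].T+p['t']
    return c[:,:2]/c[:,2:]*f+[p['cx'],p['cy']]
E
python3 - <<'E'
from cell import robot
from h import *
T=robot.read_camera("top");S=robot.read_camera("side")
def dark(p,x0,x1,y0,y1,th):
    g=p['img'].max(2);m=np.zeros_like(g);m[y0:y1,x0:x1]=(g[y0:y1,x0:x1]<th)
    n,l,st,c=cv2.connectedComponentsWithStats(m);i=1+np.argmax(st[1:,4]);v,u=np.where(l==i);return np.c_[u,v],st[i]
uv,st=dark(T,225,305,200,268,95);print('plate',st)
X=bp(T,uv,.01)[:,:2];r=cv2.minAreaRect(X.astype(np.float32)*1000);print(r)
for nm,b in(("ring",(205,228,243,262)),("latch",(312,332,216,234))):
    uv,st=dark(T,*b,70);print(nm,'top',st)
    A=bp(T,uv,.105);B=bp(T,uv,.13);print(A.mean(0),'topface far',B[:,0].max(),B[:,1].min(),B[:,1].max())
for nm,b in(("ring",(180,196,140,175)),("latch",(206,226,185,226))):
    uv,st=dark(S,*b,70);print(nm,'side',st);print(bp(S,uv,.105).mean(0))
def tile(p,x,y,w,h):return cv2.resize(p['img'][y:y+h,x:x+w,::-1],(640,int(640*h/w)),interpolation=cv2.INTER_CUBIC)
cv2.imwrite('pics/b.png',cv2.resize(np.vstack([tile(T,195,195,140,60+40)]),None,fx=1,fy=1))
E
```

```text
plate [ 237  228   64   35 1335]
((538.6465454101562, -46.60919189453125), (68.61724090576172, 140.19851684570312), 4.972459316253662)
ring top [212 249  10   9  76]
[0.51945079 0.05661781 0.105     ] topface far 0.5277438955621419 0.04523592490213379 0.06284064073563964
latch top [315 221  12   9  79]
[ 0.57971524 -0.14901067  0.105     ] topface far 0.5849114991740564 -0.15715967213253176 -0.135794976846402
ring side [184 145   9  25 181]
[0.51960173 0.05083527 0.105     ]
latch side [212 189  14  32 267]
[ 0.58116551 -0.16263521  0.105     ]
```

View pics/b.png

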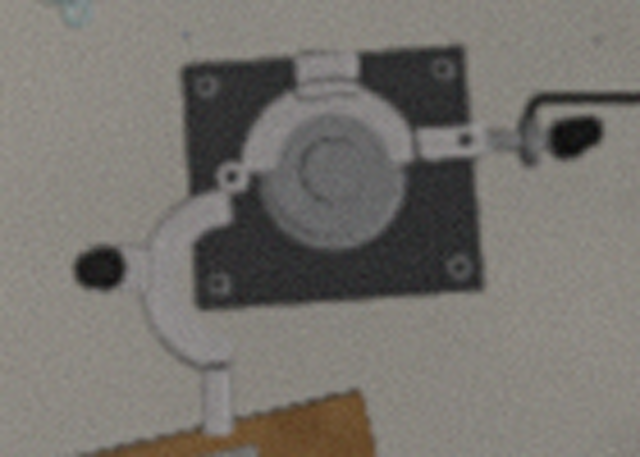

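The crop shows plate corners (184,66), (463,46), (483,289) and (197,308), the hinge eye at (232,177), and the latch pivot at (465,139). The latch is open at roughly 90° or more, and the blank is seated.

```bash
python3 - <<'E'
from cell import robot
from h import *
from scipy.optimize import least_squares
T=robot.read_camera("top");S=robot.read_camera("side")
px=lambda a:np.array(a)/ (640/140)+195
c=bp(T,px([(184,66),(463,46),(483,289),(197,308)]),.01)[:,:2]
L=np.array([(60,70),(60,-70),(-60,-70),(-60,70)])/1000
hp=bp(T,px([(232,177)]),.082)[0,:2];lp=bp(T,px([(465,139)]),.082)[0,:2]
def w(q,l):
    C,s=np.cos(q[2]),np.sin(q[2]);return np.array(l)@np.array([[C,s],[-s,C]])+q[:2]
q=least_squares(lambda q:(w(q,L)-c).ravel(),[.56,-.04,0]).x
print('stand',q,'res mm',np.round((w(q,L)-c)*1e3,1).tolist())
H=w(q,[[0,.046]])[0];P=w(q,[[.009,-.06]])[0];print('hinge',H,hp,'pivot',P,lp)
# joint angle fits: centroid of dark peg pixels in both views ~ axis at mid height
obs={'ring':[(216.5,253.2),(188.2,157)],'latch':[(320.6,225),(218.5,204.5)]}
def dark(p,b,th=80):
    g=p['img'].max(2);v,u=np.where(g[b[2]:b[3],b[0]:b[1]]<th);return np.array([u.mean()+b[0],v.mean()+b[1]])
B={'ring':[(205,228,243,262),(180,196,140,175)],'latch':[(312,332,214,236),(206,226,185,226)]}
for n,z0 in(('ring',.082),('latch',.08)):
    o=[dark(T,B[n][0]),dark(S,B[n][1])]
    zz=np.linspace(z0,.13,9)
    def f(x):return np.r_[pr(T,np.c_[np.full((9,2),x),zz]).mean(0)-o[0],pr(S,np.c_[np.full((9,2),x),zz]).mean(0)-o[1]]
    r=least_squares(f,[.55,0]);x=r.x
    C,l=(H,w(q,[[-.058,.006]])[0]) if n=='ring' else (P,w(q,[[-.039,-.06]])[0])
    a=np.arctan2(*(x-C)[::-1]);a0=np.arctan2(*(l-C)[::-1])
    print(n,x,'res',r.fun,'rad',np.linalg.norm(x-C),'ang',a,'home',a0,'diff',(a-a0+np.pi)%(2*np.pi)-np.pi,'homepos',l)
E
```

```text
stand [ 0.56367058 -0.04573589  0.08258415] res mm [[1.2, 1.4], [0.9, -1.0], [-0.9, -1.0], [-1.2, 0.6]]
hinge [5.59876022e-01 1.07331486e-04] [5.59729381e-01 1.49010608e-04] pivot [ 0.57758932 -0.10478899] [ 0.57839969 -0.10447753]
ring [0.53525621 0.0183512 ] res [ 19.45674928   7.1432581    6.79842115 -50.79067819] rad 0.030642679083161938 ang 2.5038611845843266 home -2.4552591710217744 diff -1.3240649515734848 homepos [ 0.50537331 -0.04454078]
latch [ 0.48667401 -0.1776364 ] res [ 14.26257434 -67.26532719 -57.47753611 -37.60286411] rad 0.11650037911187475 ang -2.466079827143108 home -3.0590085044192104 diff 0.5929286772761024 homepos [ 0.52975291 -0.10874853]
```

```bash
python3 - <<'E'
from cell import robot
from h import *
from scipy.optimize import least_squares
T=robot.read_camera("top");S=robot.read_camera("side")
H=np.array([.5599,.0001]);P=np.array([.578,-.1047])
def dark(p,b,th=80):
    g=p['img'].max(2);v,u=np.where(g[b[2]:b[3],b[0]:b[1]]<th);return np.array([u.mean()+b[0],v.mean()+b[2]])
B={'ring':[(205,228,243,262),(180,196,140,175)],'latch':[(314,332,214,236),(206,226,185,226)]}
for n,z0,C,a0 in(('ring',.082,H,-2.4553),('latch',.08,P,-3.0590)):
    o=[dark(T,B[n][0]),dark(S,B[n][1])]
    zz=np.linspace(z0,.13,9)
    def f(x):return np.r_[pr(T,np.c_[np.full((9,2),x),zz]).mean(0)-o[0],pr(S,np.c_[np.full((9,2),x),zz]).mean(0)-o[1]]
    r=least_squares(f,[.55,0]);x=r.x
    a=np.arctan2(*(x-C)[::-1])
    print(n,o,x,'res',r.fun,'rad',np.linalg.norm(x-C),'ang',a,'diff',(a-a0+np.pi)%(2*np.pi)-np.pi)
E
```

```text
ring [array([216.43373494, 253.3373494 ]), array([187.89371981, 157.57487923])] [0.51898519 0.05556709] res [ 0.55747445  0.09631523  0.08234907 -1.57382008] rad 0.06892473906184762 ang 2.2063408575243932 diff -1.6215444496551932
latch [array([320.96268657, 221.31343284]), array([216.41750842, 206.35353535])] [ 0.58344513 -0.15488355] res [ 1.9606968   1.27262186  1.07294886 -3.57972951] rad 0.05047809847418452 ang -1.4627148075990044 diff 1.5962851924009955
```

>>> apply_moves:
  motion: "50 3.54 -2.6 0 0 0 0;50 3.54 -2.6 0 0 0 0;50 3.54 -2.6 0 0 0 0;50 3.54 -2.6 0 0 0 0;50 3.54 -2.6 0 0 0 0;50 3.54 -2.6 0 0 0 0;50 3.54 -2.6 0 0 0 0;50 3.54 -2.6 0 0 0 0;50 3.54 -2.6 0 0 0 0;50 3.54 -2.6 0 0 0 0;50 3.54 -2.6 0 0 0 0;50 3.54 -2.6 0 0 0 0;50 3.54 -2.6 0 0 0 0;50 3.54 -2.6 0 0 0 0"
  force: 5

```text
time: 2.95
tool_pos: [0.5188, 0.0569, 0.2268]
tool_rot: [3.141, -0.0, 0.421]
contact_force: [0.1, -0.2, 0.6]
opening: 0.0461
grip_force: 0.0
```

>>> apply_moves:
  motion: "50 0 0 0 0 0 0.17;50 0 0 0 0 0 0.17;50 0 0 0 0 0 0.17;50 0 0 0 0 0 0.17;50 0 0 0 0 0 0.17;50 0 0 0 0 0 0.17;50 0 0 0 0 0 0.17;50 0 0 0 0 0 0.17;50 0 0 0 0 0 0"

```text
time: 4.08
tool_pos: [0.5181, 0.0555, 0.2267]
tool_rot: [3.142, -0.0, -0.938]
contact_force: [-0.7, -0.4, 0.6]
opening: 0.0463
grip_force: 0.0
```

```bash
cat >> h.py <<'E'
from scipy.spatial.transform import Rotation as Ro
def wbp(p,s,uv,z):
    uv=np.atleast_2d(uv).astype(float);f=192/np.tan(np.radians(p['fovy']/2))
    d=uv-[p['cx'],p['cy']];r=np.linalg.norm(d,axis=1)+1e-9;th=r/f
    c=np.c_[d/r[:,None]*np.sin(th)[:,None],np.cos(th)]
    E=np.array(p['hand_eye']);R=Ro.from_euler('xyz',s['tool_rot']).as_matrix()
    D=c@E[:3,:3].T@R.T;o=R@E[:3,3]+s['tool_pos']
    return o+D*((z-o[2])/D[:,2])[:,None]
def wpr(p,s,X):
    E=np.array(p['hand_eye']);R=Ro.from_euler('xyz',s['tool_rot']).as_matrix()
    c=((np.atleast_2d(X)-s['tool_pos'])@R-E[:3,3])@E[:3,:3];f=192/np.tan(np.radians(p['fovy']/2))
    th=np.arctan2(np.linalg.norm(c[:,:2],axis=1),c[:,2]);n=c[:,:2]/np.linalg.norm(c[:,:2],axis=1)[:,None]
    return n*th[:,None]*f+[p['cx'],p['cy']]
E
python3 - <<'E'
from cell import robot
from h import *
s=robot.observe();p=robot.read_camera("wrist");im=p['img'][:,:,::-1].copy()
for n,X in dict(H=[.5599,.0001,.085],P=[.578,-.1047,.085],r=[.5183,.0565,.13],r0=[.5183,.0565,.082],l=[.579,-.1527,.13],tcp=s['tool_pos']).items():
    u=wpr(p,s,X)[0];print(n,u);cv2.circle(im,tuple(int(a) for a in u),3,(0,0,255),1)
for n in("ring_grip","latch_grip"):
    print(n,[(np.round(d['centre'],4),d['score']) for d in robot.search_frame(n,p)[:2]])
cv2.imwrite('pics/w1.png',cv2.resize(im,(800,600)))
E
```

```text
H [255.50388107 113.12399914]
P [302.35308412  23.54413578]
r [255.43993637 192.3871454 ]
r0 [255.60455743 180.69201856]
l [338.13117186 -25.4877989 ]
tcp [256.09479679 233.80552752]
ring_grip [(array([0.5104, 0.0289, 0.0784]), 0.83)]
latch_grip [(array([ 0.5792, -0.1326,  0.0745]), 0.73)]
```

View pics/w1.png

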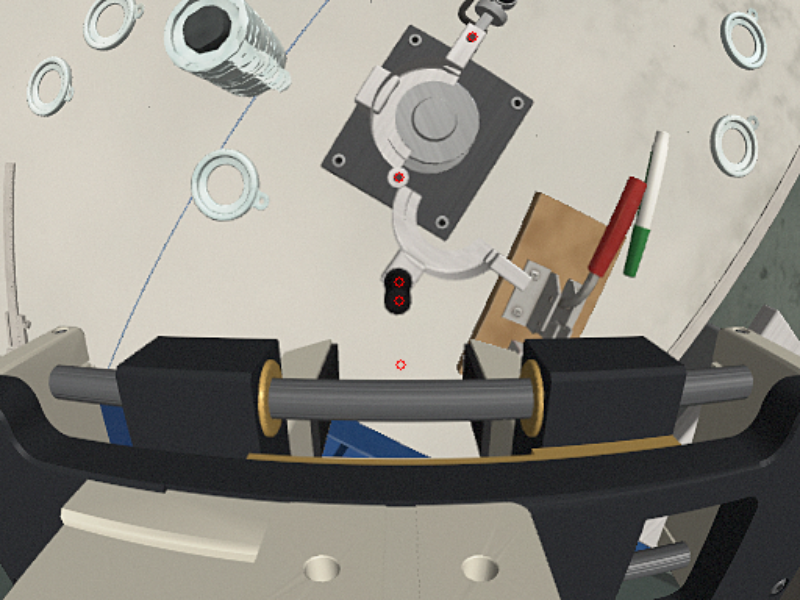

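The wrist view puts the predicted hinge, pivot and ring peg markers (peg at about (398,290) in the scaled picture) right on the parts, so I descend over the ring peg and grip it.

>>> apply_moves:
  motion: "50 0 0 2.2 0 0 0;50 0 0 2.2 0 0 0;50 0 0 2.2 0 0 0;50 0 0 2.2 0 0 0;50 0 0 2 0 0 0;50 0 0 2 0 0 0;50 0 0 0 0 0 0;10 0 0 0 0 0 0;10 0 0 0 0 0 0;10 0 0 0 0 0 0;10 0 0 0 0 0 0;10 0 0 0 0 0 0;10 0 0 0 0 0 0"
  force: 5

```text
time: 5.85
tool_pos: [0.5185, 0.0556, 0.0992]
tool_rot: [-3.141, -0.001, -0.939]
contact_force: [0.0, 1.1, 4.6]
opening: 0.0158
grip_force: 5.0
```

>>> apply_moves:
  motion: "10 0.035 0.7 0 0 0 -0.1;10 0.035 0.7 0 0 0 -0.1;10 0.035 0.7 0 0 0 -0.1;10 0.035 0.7 0 0 0 -0.1;10 0.035 0.7 0 0 0 -0.1;10 0.035 0.7 0 0 0 -0.1;10 0.035 0.7 0 0 0 -0.1;10 0.035 0.7 0 0 0 -0.1;10 0 0 0 0 0 0"
  force: 15

```text
time: 6.98
tool_pos: [0.4918, 0.0079, 0.0992]
tool_rot: [3.141, -0.004, -0.14]
contact_force: [5.6, -1.3, 1.8]
opening: 0.0155
grip_force: 15.0
```

>>> apply_moves:
  motion: "10 0.035 0.7 0 0 0 -0.1;10 0.035 0.7 0 0 0 -0.1;10 0.035 0.7 0 0 0 -0.1;10 0.035 0.7 0 0 0 -0.1;10 0.035 0.7 0 0 0 -0.1;10 0.035 0.7 0 0 0 -0.1;10 0.035 0.7 0 0 0 -0.1;10 0 0 0 0 0 0"

```text
time: 7.98
tool_pos: [0.5029, -0.0379, 0.0993]
tool_rot: [3.139, -0.005, 0.559]
contact_force: [9.2, 4.6, 0.7]
opening: 0.0158
grip_force: 15.0
```

>>> apply_moves:
  motion: "10 0.02 0.35 0 0 0 -0.05;10 0.02 0.35 0 0 0 -0.05;10 0 0.1 0 0 0 0;10 0 0 0 0 0 0"

```text
time: 8.48
tool_pos: [0.507, -0.0436, 0.0992]
tool_rot: [3.14, -0.004, 0.658]
contact_force: [8.3, 5.7, 1.4]
opening: 0.0155
grip_force: 15.0
```

>>> apply_moves:
  motion: "10 -0.1 0.1 0 0 0 0;10 0 0.15 0 0 0 0;10 0 0 0 0 0 0"

```text
time: 8.85
tool_pos: [0.5071, -0.044, 0.0992]
tool_rot: [-3.14, -0.005, 0.658]
contact_force: [7.0, 15.9, 4.2]
opening: 0.0155
grip_force: 15.0
```

>>> apply_moves:
  motion: "10 0 0.2 0 0 0 0;10 0 0 0 0 0 0"

```text
time: 9.1
tool_pos: [0.5071, -0.0441, 0.0991]
tool_rot: [-3.136, -0.005, 0.658]
contact_force: [2.0, 21.5, 7.9]
opening: 0.0155
grip_force: 15.0
```

Position stopped while force rose, so the ring half is at its stop. Release and rise.

>>> apply_moves:
  motion: "45 0 -0.2 0 0 0 0;45 0 -0.1 0 0 0 0;45 0 0 0 0 0 0;45 0 0 0 0 0 0;45 0 0 -2 0 0 0;45 0 0 -3 0 0 0;45 0 0 -3 0 0 0;45 0 0 -3 0 0 0;45 0 0 -1.5 0 0 0;45 0 0 0 0 0 0"

```text
time: 10.35
tool_pos: [0.5056, -0.047, 0.2246]
tool_rot: [3.14, -0.001, 0.66]
contact_force: [0.8, 0.3, 0.1]
opening: 0.0416
grip_force: 0.0
```

```bash
python3 - <<'E'
from cell import robot
from h import *
s=robot.observe();print(s['tool_pos'],s['tool_rot']);p=robot.read_camera("wrist");im=p['img'][:,:,::-1].copy()
for n,X in dict(H=[.5599,.0001,.085],P=[.578,-.1047,.085],r=[.5055,-.0445,.13],l=[.579,-.1527,.13],l0=[.579,-.1527,.08]).items():
    u=wpr(p,s,X)[0];print(n,u);cv2.circle(im,tuple(int(a) for a in u),2,(0,0,255),1)
cv2.imwrite('pics/w2.png',cv2.resize(im,(800,600)))
E
```

```text
[ 0.50562496 -0.0469795   0.22464883] [ 3.13954982e+00 -1.37890477e-03  6.60222385e-01]
H [252.21681599 111.46135503]
P [342.20009331 161.78002517]
r [253.85561819 191.3304761 ]
l [390.56578649 199.80897593]
l0 [371.88187117 187.40009629]
```

View pics/w2.png

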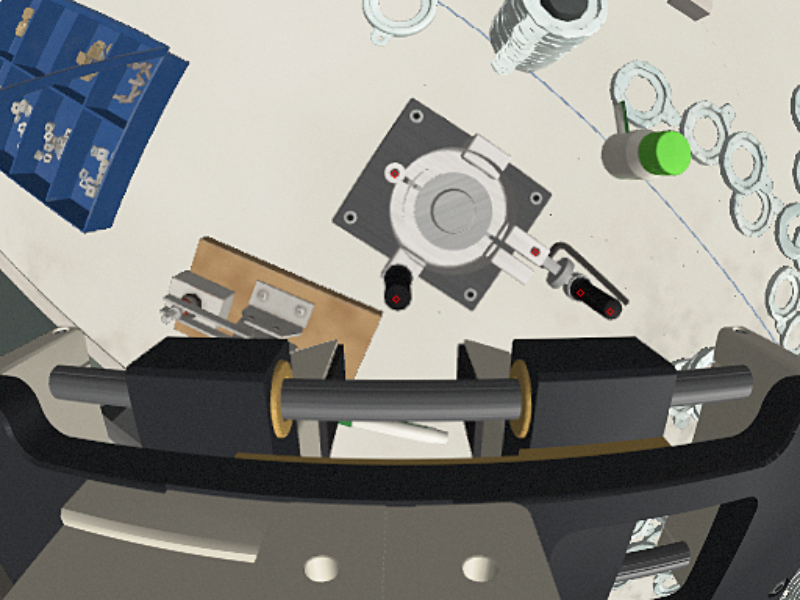

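Ring is shut and the blank seated; the latch peg is at (580–612, 292–312) as predicted. Next I move over the latch peg.

>>> apply_moves:
  motion: "45 0 0 0 0 0 -0.155;45 0 0 0 0 0 -0.155;45 0 0 0 0 0 -0.155;45 0 0 0 0 0 -0.155;45 0 0 0 0 0 -0.155;45 0 0 0 0 0 -0.155;45 -2.68 1.78 0 0 0 0;45 -2.68 1.78 0 0 0 0;45 -2.68 1.78 0 0 0 0;45 -2.68 1.78 0 0 0 0;45 0 0 0 0 0 0"

```text
time: 11.78
tool_pos: [0.5785, -0.1539, 0.2216]
tool_rot: [-3.139, -0.001, 1.589]
contact_force: [-0.6, 0.9, -1.3]
opening: 0.041
grip_force: 0.0
```

```bash
python3 - <<'E'
from cell import robot
from h import *
s=robot.observe();print(s['tool_pos'],s['tool_rot']);p=robot.read_camera("wrist");im=p['img'][:,:,::-1].copy()
for n,X in dict(P=[.578,-.1047,.085],l=[.579,-.1527,.13],l0=[.579,-.1527,.08]).items():
    u=wpr(p,s,X)[0];print(n,u);cv2.circle(im,tuple(int(a) for a in u),2,(0,0,255),1)
cv2.imwrite('pics/w3.png',cv2.resize(im[90:240,150:350],(800,600)))
E
```

```text
[ 0.57850459 -0.15394994  0.22157725] [-3.13916096e+00 -6.54875130e-04  1.58852499e+00]
P [256.7987254  134.02287619]
l [256.92770121 192.50073082]
l0 [256.85577647 180.19308371]
```

View pics/w3.png

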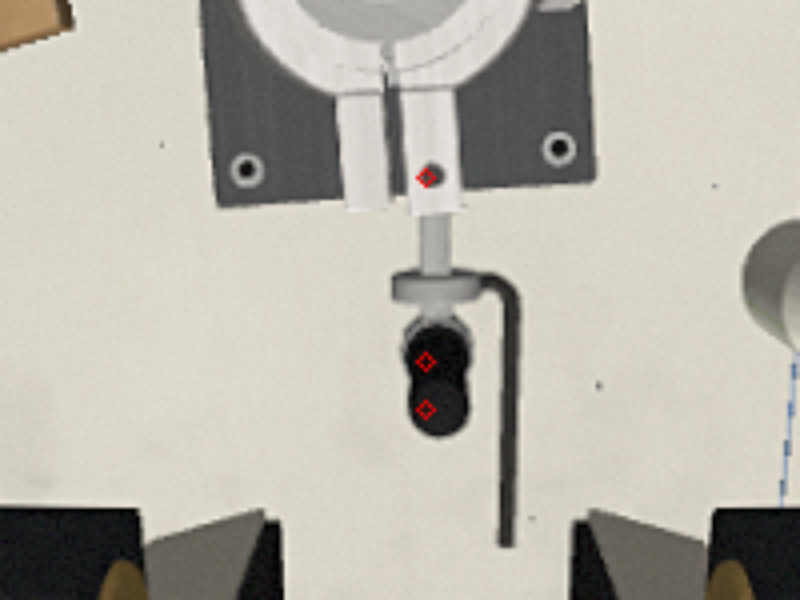

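The peg sits about 3 mm to the right of the marker (+x), so I correct by that, descend and grip.

>>> apply_moves:
  motion: "45 0.1 0.3 2 0 0 0;45 0 0 2.2 0 0 0;45 0 0 2.2 0 0 0;45 0 0 2.2 0 0 0;45 0 0 2 0 0 0;45 0 0 1.7 0 0 0;45 0 0 0 0 0 0;10 0 0 0 0 0 0;10 0 0 0 0 0 0;10 0 0 0 0 0 0;10 0 0 0 0 0 0;10 0 0 0 0 0 0"
  force: 15

```text
time: 13.32
tool_pos: [0.5816, -0.1515, 0.1012]
tool_rot: [3.141, 0.0, 1.591]
contact_force: [-1.1, 0.3, 3.4]
opening: 0.0136
grip_force: 15.0
```

>>> apply_moves:
  motion: "10 0 0 0 0 0 -0.03;10 0.024 -0.48 0 0 0 0.1;10 0.024 -0.48 0 0 0 0.1;10 0.024 -0.48 0 0 0 0.1;10 0.024 -0.48 0 0 0 0.1;10 0.024 -0.48 0 0 0 0.1;10 0.024 -0.48 0 0 0 0.1;10 0.024 -0.48 0 0 0 0.1;10 0.024 -0.48 0 0 0 0.1;10 0 0 0 0 0 0"

```text
time: 14.58
tool_pos: [0.5468, -0.139, 0.1012]
tool_rot: [3.14, -0.0, 0.822]
contact_force: [1.2, -2.0, 5.1]
opening: 0.0136
grip_force: 15.0
```

>>> apply_moves:
  motion: "10 0.024 -0.48 0 0 0 0.1;10 0.024 -0.48 0 0 0 0.1;10 0.024 -0.48 0 0 0 0.1;10 0.024 -0.48 0 0 0 0.1;10 0.024 -0.48 0 0 0 0.1;10 0.024 -0.48 0 0 0 0.1;10 0 0 0 0 0 0"

```text
time: 15.45
tool_pos: [0.5325, -0.1142, 0.1012]
tool_rot: [3.141, -0.001, 0.224]
contact_force: [0.5, -2.2, 5.4]
opening: 0.0136
grip_force: 15.0
```

>>> apply_moves:
  motion: "10 0.012 -0.24 0 0 0 0.05;10 0.012 -0.24 0 0 0 0.05;10 0 -0.24 0 0 0 0.03;10 0 -0.1 0 0 0 0;10 0 0 0 0 0 0"

```text
time: 16.08
tool_pos: [0.5317, -0.1081, 0.1012]
tool_rot: [3.138, -0.001, 0.096]
contact_force: [-0.5, -10.5, 3.7]
opening: 0.0134
grip_force: 15.0
```

>>> apply_moves:
  motion: "10 0 -0.2 0 0 0 0;10 0 0 0 0 0 0"

```text
time: 16.32
tool_pos: [0.5316, -0.1079, 0.1012]
tool_rot: [3.135, -0.001, 0.096]
contact_force: [-0.8, -18.8, 2.2]
opening: 0.0133
grip_force: 15.0
```

>>> apply_moves:
  motion: "45 0 0.2 0 0 0 0;45 0 0.1 0 0 0 0;45 0 0 0 0 0 0;45 0 0 0 0 0 0;45 0 0 -2 0 0 0;45 0 0 -3 0 0 0;45 0 0 -3 0 0 0;45 0 0 -3 0 0 0;45 0 0 -1.5 0 0 0;45 -2 0 0 0 0 0;45 -3 0 0 0 0 0;45 0 0 0 0 0 0"

```text
time: 17.82
tool_pos: [0.4798, -0.1109, 0.2253]
tool_rot: [-3.141, 0.002, 0.09]
contact_force: [0.1, -0.3, 0.1]
opening: 0.0415
grip_force: 0.0
```

```bash
python3 - <<'E'
from cell import robot
from h import *
p=robot.read_camera("wrist");cv2.imwrite('pics/w4.png',cv2.resize(p['img'][60:250,120:420,::-1],(800,507)))
E
```

```text
(no output)
```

View pics/w4.png

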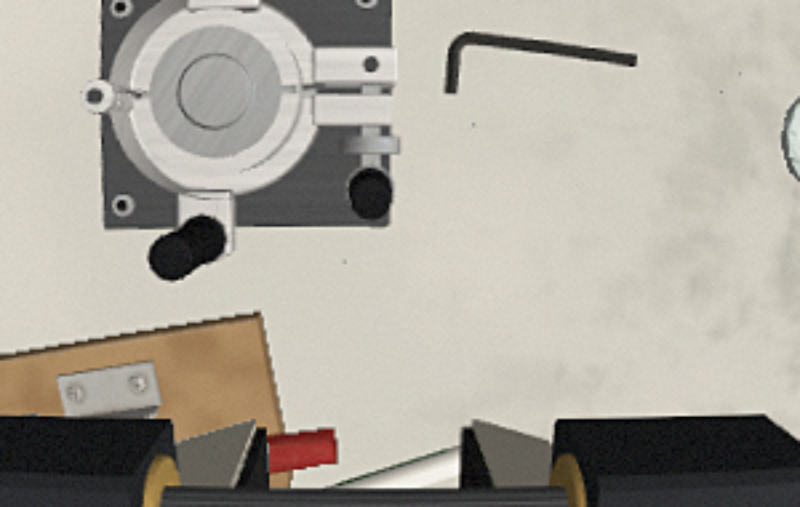

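The ring is shut, the latch bar lies in the fork with its collar outside at (372,145), and the blank is seated. The hex key is undisturbed.

```bash
python3 -c "
from cell import robot
print(robot.hand_in())"
```

```text
the job is handed in; nothing more can be done
None
```

I swung the ring half shut against its stop, then swung the latch bar home in the fork, and handed the job in at about 18 s; the last picture shows the blank seated and the hex key undisturbed, but the hand-in returned no verdict.

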